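# Catch and lower the grommet case lid

### The arm

A 6-joint arm with a two-finger parallel gripper is mounted at the origin on the work surface. World frame = base frame: x ahead of the robot, y to its left, z up, the work surface at z = 0. Lengths are in mm, angles in rad, forces in N, time in s.
With the tool pointing down it reaches from about 350 to 775 mm from the base axis. Payload 7.3 kg.
Tool frame: the origin (TCP) lies at the very end of the fingers, on their centre line; the grasp point (between the pads) lies 19 mm behind it; z points along the fingers, y is the direction in which the jaws open and shut (so a half turn about z gives the same grasp; the last joint's range is limited). The gripper opens to 92 mm and grips with 3 to 60 N. Pads are 19 mm wide; open, the fingers measure 130 mm over their backs; the gripper's body (75 mm by 190 mm) begins 47 mm behind the grasp point.
Start: joints at [1.165, 0.342, 1.524, -0, 1.275, -0.146], TCP at [134.85, 507.406, 226.741] pointing down, gripper open.
Joint ranges: [-2.53, 2.53], [-0.77, 2.02], [0.04, 2.7], [-1, 4.14], [0.28, 2.66], [-3.11, 3.11]. Speed limits (rad/s): [2.57, 2.57, 3.14, 3.14, 3.14, 3.14].

### API

Orientations are given as [roll, pitch, yaw] about the fixed x, y, z axes, in that order (R = Rz(yaw) Ry(pitch) Rx(roll)).
In Python, from plant import bot gives the robot as it stands.
- The arm moves only by the tool arm_command, never from a script. Its argument "targets" is a list of rows, each an object of numbers: "x", "y", "z": the shift along the world's x, y, z in cm; "roll": the turn about the world's z in rad. In form: [{"x": .., "y": .., "z": .., "roll": ..}, ...]. A call has 1 to 8 rows; each row is the pose to reach, as a shift and turn from the pose commanded when the call began; what a row does not reach only later rows make up. A row lasts 1/12 s, in which the tool goes at most 41.7 mm and 7.16 degrees, less where a joint would pass 70% of its speed; a pose out of reach is approached as far as the arm can. A call with a gripper value outside its range is refused whole. "fingers" is the opening, from 0 (shut) to 1 (fully open), set as the call begins (left out, the last holds). The fingers move at their own pace and stop on an object; the grip force is fixed at half the most. Time passes only in rows, so rows that repeat a pose let the fingers close. It gives the time, the measured TCP pose, the force and the opening at its end, in the units of the state.
- bot.get_obs(): the state, without advancing time (a new reading comes with each control period).
- bot.capture(name): name is "side" or "top" or "wrist"; returns a dict with "img" (480x640x3 uint8, blue, green, red), "fx", "fy", "cx", "cy" (pixels), "position" and "rotation" of the camera in the world; the wrist camera has in their place "hand_eye" (4x4, takes a point from camera to tool coordinates, whose origin is the TCP and whose axes are the flange's). Camera axes: x right, y down, z forward; pixel columns grow to the right and rows downward; lengths in mm; the calibration is good to about 2 mm. A picture is of the moment at which its call begins: read the wrist's pose just before it. There is no depth.
- bot.close_job(): hands the job in, once; it reports no verdict.
The state is a dict: "time": time; "joint_positions": joint angles; "dq": joint speeds; "tau": joint torques, N m; "tool_pos": TCP position; "tcp_rot": TCP orientation; "contact_force": force on the tool from outside, world axes, zero at the start; "moment": the same for the moment, N m; "grip_width": finger opening in mm.
Only numpy, scipy, OpenCV 4.12 (cv2) and the standard library are available. Lean on these libraries where they do the work, as an engineer would, in place of code of your own. Each camera call takes 0.05 s, during which the arm holds its last target.

### The job

The grommet case on the shelf stands open, its lid leaning back past upright. Without gripping or forcing anything, tip the lid forward from behind so that it starts to fall, catch it from underneath on the back of a finger while it is still well open, and lower it gently until it is fully shut, without letting it drop. Leave the loose things around the case where they are, and finish clear of everything.

Things in the scene. Friction and masses are not known exactly. Their poses are not given: they have to be found in the camera images.
- case: Grey plastic grommet case, fixed to the shelf, open on top: 100 mm deep (x), 180 mm wide (y), 90 mm high, walls 5 mm, inside divided into pockets. Origin: centre of its underside. Its own -x axis points out of its front wall, the side nearer the robot (it can be yawed up to 0.35 rad); the lid is hinged along the top of its far (+x) wall.
- hinge (a point): Middle of the lid's hinge line, on the case 50 mm behind its centre (along its +x) and 90 mm above the shelf; axes as the case's, the hinge line along y.
- lid (a joint): Lid angle in rad: 0 shut flat on the rim, 1.57 upright, 1.85 leaning back on its stop (where it rests at the start). Damped hinge: let go just forward of upright it falls slowly, then faster (about 0.8 rad/s times the cosine of the angle; from 1.45 to 0.4 in roughly 3 s) and shuts hard at about 0.8 rad/s if nothing holds it. Tipping or holding it takes about 1 N at the edge.
- lid_edge (a point): Middle of the lid's free edge, on its inner (lower) face. Flat grey panel, 0.2 kg, 8 mm thick, 180 mm wide, 120 mm from hinge line to this edge. Shut, it overhangs the case's front wall by 20 mm, 90 mm above the shelf: fingers in front of the case can hold the overhang from below until it is shut, without being trapped. Axes turn with the lid: -x from hinge to edge, z out of its outer face.
- canister: Loose round aluminium canister with a screw-top cap, 66 mm across, 88 mm tall, upright beside the case; leave alone. Origin: centre of its underside.
- jar: Loose round glass jar with a steel cap, 60 mm across, 85 mm tall, upright beside the case; leave alone. Origin: centre of its underside.
- awl: Loose slim steel awl with wooden handle, lying, 165 mm long, 24 mm thick at the handle, in front of the case on its right; leave alone. Origin: near its middle on the shelf; x towards its point.
- strip: Loose neon green plastic grommet strip, lying behind the case, 200 mm long (its y), 14 mm wide, 10 mm high; leave alone. Origin: centre of its underside.
- driver: Loose screwdriver, lying, 170 mm long, in front of the case on its left; leave alone. x runs along it from handle to tip.
- spool: Loose white plastic spool, 70 mm across, 30 mm high, lying flat well to the right of the case; leave alone. Origin: centre of its underside.
Not all that is in view belongs to the job. Leave any red look-alike of the case alone.

How it is judged:
By the outcome, as a careful person would: the job done as asked, in the order asked, and still so for the second after the job is handed in, with the robot touching nothing.
It also fails if it takes over 54 s, if anything falls off the work surface, if the arm or the gripper's body presses on something with over 40 N, if the wrist force passes 120 N, or if a joint passes its speed limit or range.

## Working session

There is one attempt and no reset: what is moved stays moved. The work goes in short steps, Python scripts to look and compute and a tool call to move; the robot and the scene stay as the last step left them, time stands still between calls to the robot, and variables do not carry over. Pictures are saved under pics/ and viewed, and the job is handed in when it is done.

Besides the shell and the picture viewer there is one more tool, called after "Request:" by a JSON object that holds its "method" and its "body", one argument or row to a line. arm_command: Moves the arm, as the interface text tells. Its arguments: {"type":"object","properties":{"targets":{"type":"array","items":{"type":"object","properties":{"x":{"type":"number"},"y":{"type":"number"},"z":{"type":"number"},"roll":{"type":"number"}}}},"fingers":{"type":"number"}},"required":["targets"]}

```bash
ls; mkdir -p pics; python3 - <<'E'
from plant import bot
import cv2
o=bot.get_obs(); print({k:o[k] for k in('time','tool_pos','tcp_rot','contact_force','grip_width')})
for n in('side','top'):
    c=bot.capture(n); cv2.imwrite(f'pics/{n}0.png',c['img']); print(n,{k:c[k] for k in c if k!='img'})
E
```

```text
pics
{'time': 0.0, 'tool_pos': array([134.67431218, 507.01084481, 226.04235706]), 'tcp_rot': array([-3.14006230e+00, -2.04462978e-04,  2.88183200e+00]), 'contact_force': array([0.70354804, 0.86524666, 0.39700543]), 'grip_width': 92.09117877583512}
side {'fx': 482.52133429669806, 'fy': 482.52133429669806, 'cx': 312.7872223426834, 'cy': 229.56567564290444, 'position': array([399.69779523, 662.71755522, 607.26621894]), 'rotation': array([-2.15593561,  0.02008338, -2.98426568])}
top {'fx': 524.8438237740269, 'fy': 524.8438237740269, 'cx': 323.56898965845386, 'cy': 227.06788290992333, 'position': array([ 409.95795367,  -56.49438602, 1151.60242956]), 'rotation': array([-3.01904943, -0.01292771, -1.58486775])}
```

View pics/side0.png

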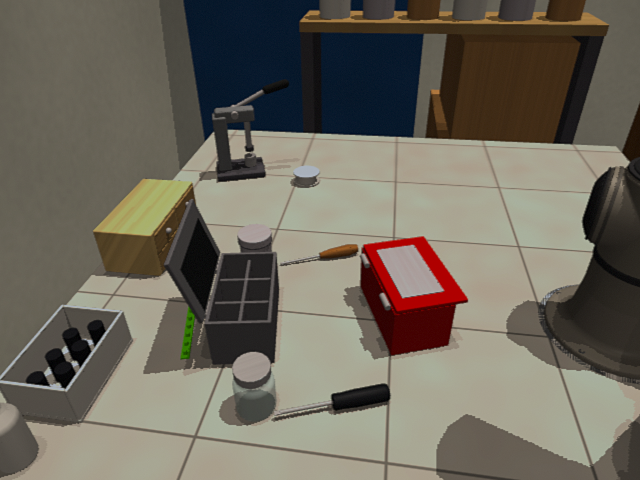

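View pics/top0.png

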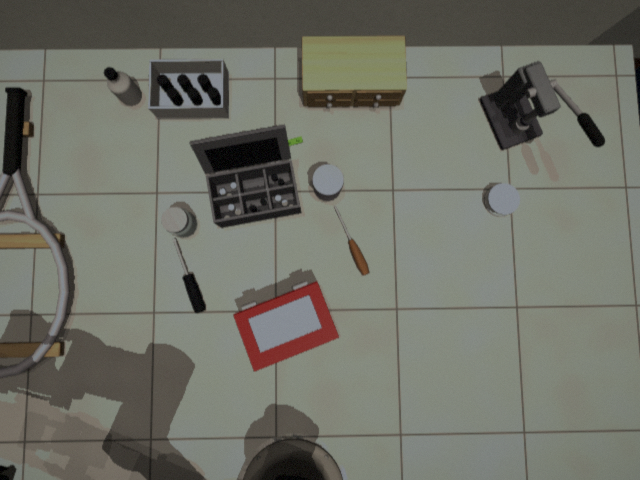

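The case is around (255,185) in the top view, with the lid leaning toward the top. The jar is at (178,221), the canister at (327,181), the awl at (350,240), the driver at (190,275) and the strip's end at (296,141). I'll enlarge this area.

```bash
python3 - <<'E'
import cv2
a=cv2.imread('pics/top0.png')[30:240,140:380]
cv2.imwrite('pics/topc.png',cv2.resize(a,None,fx=3.3,fy=2.85*1,interpolation=2)[:600])
a=cv2.imread('pics/side0.png')[190:430,150:410]
cv2.imwrite('pics/sidec.png',cv2.resize(a,None,fx=2.5,fy=2.5,interpolation=2))
E
```

```text
(no output)
```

View pics/topc.png

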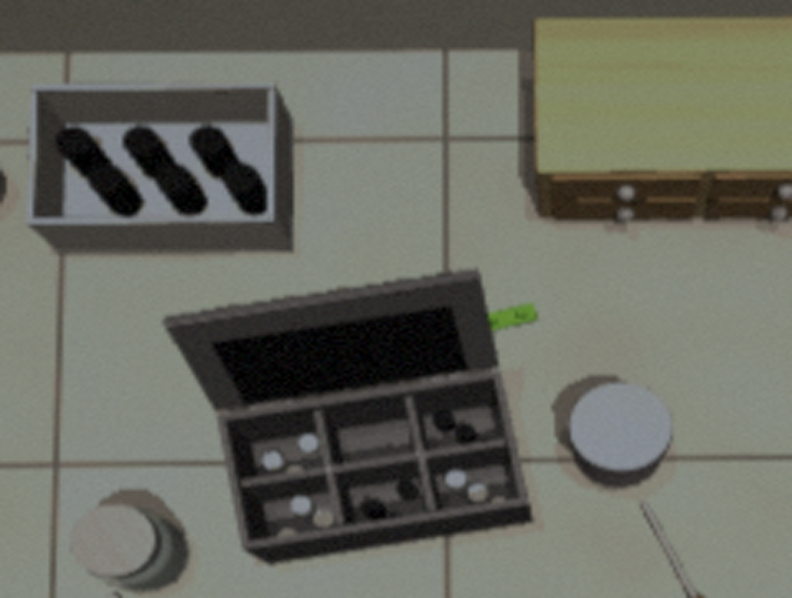

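View pics/sidec.png

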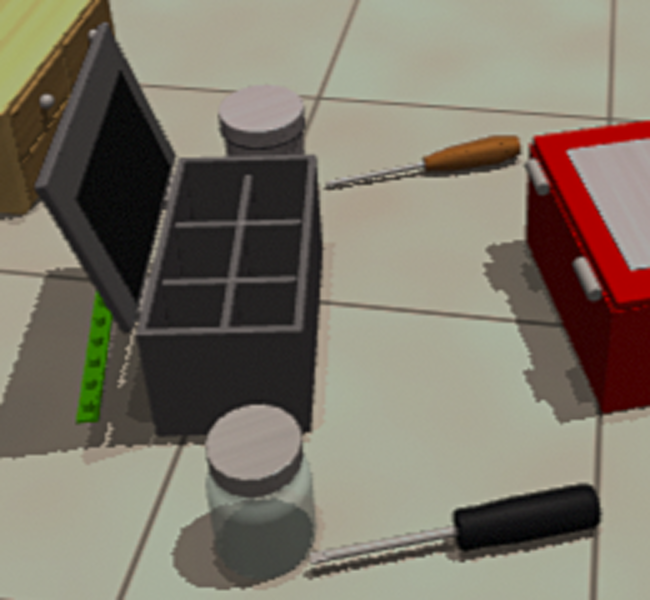

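```bash
cat > h.py <<'E'
import numpy as np
from scipy.spatial.transform import Rotation as R
C={'side':dict(f=482.5213,c=(312.787,229.566),p=np.array([399.698,662.7176,607.266]),r=[-2.15593561,0.02008338,-2.98426568]),
'top':dict(f=524.8438,c=(323.569,227.068),p=np.array([409.958,-56.494,1151.602]),r=[-3.01904943,-0.01292771,-1.58486775])}
def proj(n,P):
    c=C[n]; q=R.from_euler('xyz',c['r']).inv().apply(np.atleast_2d(P)-c['p'])
    return q[:,:2]/q[:,2:]*c['f']+c['c']
def ray(n,uv,z):
    c=C[n]; d=R.from_euler('xyz',c['r']).apply(np.r_[(np.array(uv)-c['c'])/c['f'],1]); return c['p']+d*(z-c['p'][2])/d[2]
E
python3 - <<'E'
from h import *
from scipy.optimize import least_squares
tc=lambda u,v:(140+u/3.3,30+v/2.85)
sc=lambda u,v:(150+u/2.5,190+v/2.5)
L=[(50,90,90),(50,-90,90),(-50,-90,90),(-50,90,90)]
T=np.array([tc(221,413),tc(500,374),tc(530,510),tc(244,546)])
S=np.array([sc(142,330),sc(181,158),sc(317,157),sc(303,330)])
def pts(p):
    c,s=np.cos(p[2]),np.sin(p[2]); a=np.array(L,float); return np.c_[p[0]+c*a[:,0]-s*a[:,1],p[1]+s*a[:,0]+c*a[:,1],a[:,2]]
def f(p,w):
    P=pts(p); r=[]
    if 't' in w:r.append(proj('top',P)-T)
    if 's' in w:r.append(proj('side',P)-S)
    return np.concatenate(r).ravel()
for w in('t','s','ts'):
    q=least_squares(f,[600,50,0],args=(w,)); print(w,q.x.round(3),q.fun.round(1))
print('jar',ray('top',tc(115,540),85),'can',ray('top',tc(620,425),88))
print('strip end top',ray('top',tc(535,314),10), 'side near end',ray('side',sc(88,420),10))
print('awl tip',ray('top',(335,208),3),'awl end',ray('top',(363,273),12))
print('driver tip',ray('top',(176,238),3),'end',ray('top',(199,310),12))
print('box',ray('top',tc(40,220),60),ray('top',tc(275,220),60),'cab',ray('top',tc(535,172),100))
c,s=np.cos(q.x[2]),np.sin(q.x[2])
for th in(1.85,):
  x=50-120*np.cos(th);z=90+120*np.sin(th)
  for y in(90,-90):
    P=[q.x[0]+c*x-s*y,q.x[1]+s*x+c*y,z];print(P,proj('top',P),proj('side',P))
print(tc(165,322),tc(478,272),sc(40,188),sc(105,28))
E
```

```text
t [6.15809e+02 7.09550e+01 1.50000e-01] [-0.5 -0.1  1.4 -0.1 -0.1 -0.6 -0.8  0.8]
s [6.18924e+02 6.96950e+01 1.72000e-01] [-1.2  1.4  0.1 -0.4  0.5 -1.4  0.6 -0.3]
ts [6.17477e+02 7.06190e+01 1.62000e-01] [-0.6 -0.3  1.2 -1.3  0.3 -2.  -0.2  0.5 -1.   1.7  1.2 -0.2  1.7 -0.9
  0.8  0.5]
jar [560.55584509 231.61406496  85.        ] can [640.41186558 -82.39238281  88.        ]
strip end top [746.70033923 -28.0241055   10.        ] side near end [698.06985563 169.91343171  10.        ]
awl tip [593.45747253 -99.25996017   3.        ] awl end [ 448.77446952 -157.22461127   12.        ]
driver tip [531.10865207 250.41179532   3.        ] end [374.66012136 195.8507858   12.        ]
box [808.08513969 291.95665808  60.        ] [806.65223858 139.44620468  60.        ] cab [826.98147053 -31.23844074 100.        ]
[np.float64(684.9611705670106), np.float64(172.82789034545226), np.float64(205.353024357036)] [[190.70300654 143.45310711]] [[169.89784749 263.31215393]]
[np.float64(713.9629779611946), np.float64(-4.820344005105397), np.float64(205.353024357036)] [[286.88682642 127.30749259]] [[195.73174932 198.23775039]]
(190.0, 142.98245614035088) (284.8484848484849, 125.43859649122807) (166.0, 265.2) (192.0, 201.2)
```

Request:
{"method": "arm_command", "body": {
  "targets": [
    {"x":2,"y":-1.5,"z":3.5,"roll":-0.1},
    {"x":5,"y":-3.5,"z":3.5,"roll":-0.2},
    {"x":8,"y":-5.5,"z":3.5,"roll":-0.3},
    {"x":11,"y":-7.5,"z":3.5,"roll":-0.4},
    {"x":14,"y":-9.5,"z":3.5,"roll":-0.5},
    {"x":17,"y":-11.5,"z":3.5,"roll":-0.6},
    {"x":20,"y":-13.5,"z":3.5,"roll":-0.7},
    {"x":23,"y":-15.5,"z":3.5,"roll":-0.8}
  ],
  "fingers": 0
}}

```text
time: 0.77
tool_pos: [365.9, 351.0, 261.5]
tcp_rot: [-3.141, 0.0, 2.077]
contact_force: [0.9, 0.4, 0.3]
grip_width: 43.1
```

```bash
python3 - <<'E'
from plant import bot
import cv2
from h import *
c=bot.capture('side'); cv2.imwrite('pics/side1.png',c['img'])
c=bot.capture('wrist'); cv2.imwrite('pics/wrist1.png',c['img']); print(c['hand_eye'].round(2))
o=bot.get_obs(); print({k:o[k] for k in('time','tool_pos','tcp_rot','contact_force','grip_width','joint_positions')})
for uv in[(318,284),(338,336),(254,369),(235,315)]:print(ray('top',uv,100).round())
print(ray('side',(395,349),0),ray('side',(450,345),0),ray('side',(466,300),95),ray('side',(383,307),95))
E
```

```text
[[   0.     -0.97   -0.25   66.32]
 [   1.      0.     -0.     -0.48]
 [   0.     -0.25    0.97 -157.21]
 [   0.      0.      0.      1.  ]]
{'time': 0.8667, 'tool_pos': array([368.47666181, 349.59531299, 261.1498237 ]), 'tcp_rot': array([-3.14154926e+00,  1.64818206e-03,  2.07355023e+00]), 'contact_force': array([0.36816814, 1.22658995, 0.32636301]), 'grip_width': 34.961447632922244, 'joint_positions': array([ 0.60915709,  0.2852126 ,  1.50891866, -0.00167579,  1.34767988,
        0.10677421])}
[425. -59. 100.]
[323. -97. 100.]
[262.  68. 100.]
[367. 105. 100.]
[364.62679308  94.74830637   0.        ] [274.62359412  73.32184821   0.        ] [262.4960025  66.7940568  95.       ] [389.76855117 100.21563205  95.        ]
```

View pics/side1.png

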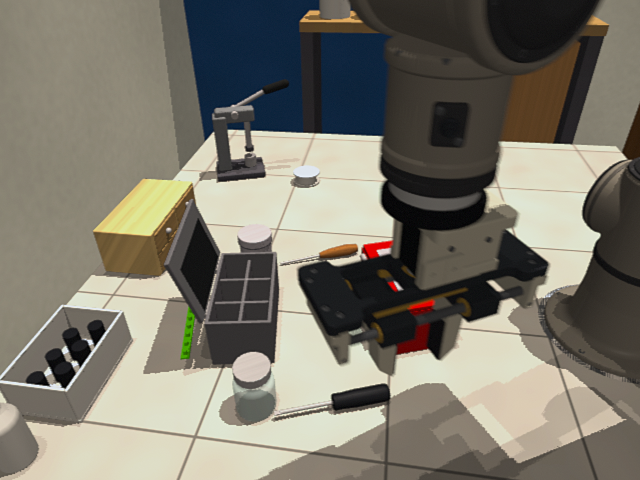

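View pics/wrist1.png

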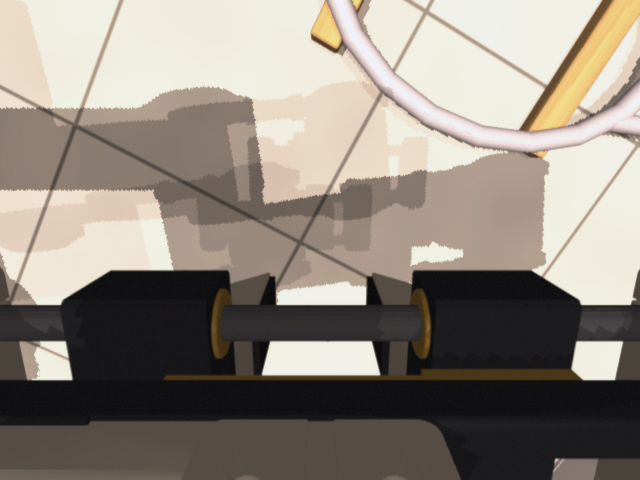

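```bash
python3 - <<'E'
import cv2
a=cv2.imread('pics/side1.png')[200:390,290:560]
cv2.imwrite('pics/c1.png',cv2.resize(a,None,fx=2.9,fy=2.9,interpolation=2))
E
```

```text
(no output)
```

View pics/c1.png

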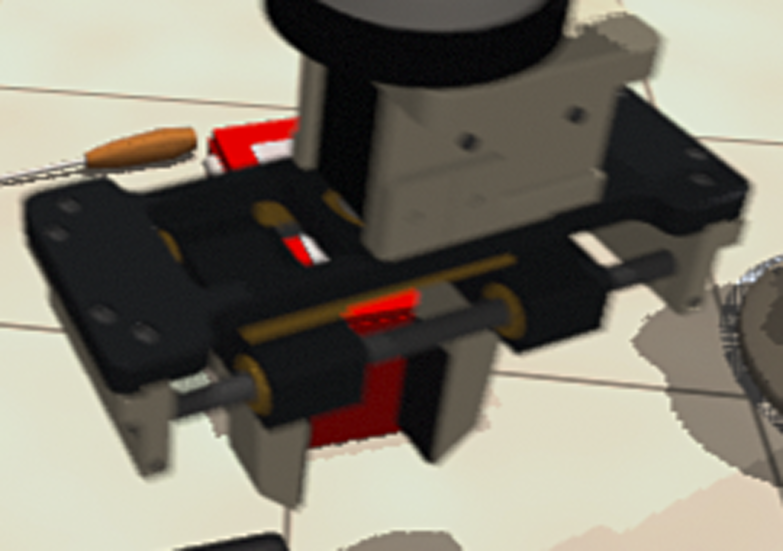

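Request:
{"method": "arm_command", "body": {
  "targets": [
    {"x":3,"y":-2.1,"z":0,"roll":-0.05},
    {"x":6,"y":-4.2,"z":0,"roll":-0.1},
    {"x":9,"y":-6.3,"z":0,"roll":-0.15},
    {"x":12,"y":-8.4,"z":0,"roll":-0.2},
    {"x":15,"y":-10.4,"z":0,"roll":-0.25},
    {"x":18,"y":-12.5,"z":0,"roll":-0.3},
    {"x":21,"y":-14.6,"z":0,"roll":-0.35},
    {"x":24,"y":-16.7,"z":0,"roll":-0.35}
  ],
  "fingers": 0
}}

```text
time: 1.53
tool_pos: [605.5, 185.0, 261.3]
tcp_rot: [-3.141, -0.0, 1.731]
contact_force: [-0.4, 1.0, -0.2]
grip_width: 0.6
```

Request:
{"method": "arm_command", "body": {
  "targets": [
    {"x":3,"y":-2.1},
    {"x":6,"y":-4.2},
    {"x":9,"y":-6.3},
    {"x":12,"y":-8.4},
    {"x":13.6,"y":-9.4},
    {"x":13.6,"y":-9.4},
    {"x":13.6,"y":-9.4}
  ]
}}

```text
$.targets[0]: bad value
```

```bash
cat > look.py <<'E'
import sys,cv2
from plant import bot
n=sys.argv[1]
for v in sys.argv[2:]:
    c=bot.capture(v); a=c['img']
    a=a[170:420,120:440] if v=='side' else a[60:300,140:400] if v=='top' else a
    cv2.imwrite(f'pics/{v}{n}.png',cv2.resize(a,None,fx=2.4 if v!='wrist' else 1,fy=2.4 if v!='wrist' else 1,interpolation=2))
o=bot.get_obs(); print({k:o[k].round(4) if hasattr(o[k],'round') else o[k] for k in('time','tool_pos','tcp_rot','contact_force','grip_width')})
E
python3 look.py 2 side top
```

```text
{'time': 1.6333, 'tool_pos': array([607.7155, 182.2134, 259.8395]), 'tcp_rot': array([-3.1405e+00,  1.3000e-03,  1.7282e+00]), 'contact_force': array([-1.5675,  0.5645, -0.0934]), 'grip_width': 0.20519905037079708}
```

View pics/side2.png

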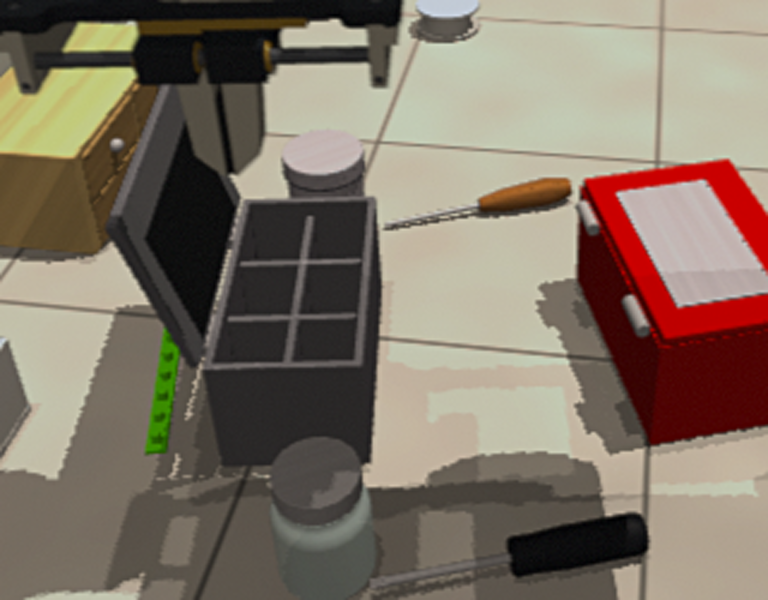

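Request:
{"method": "arm_command", "body": {
  "targets": [
    {"x":3,"y":-2.1,"z":0,"roll":0},
    {"x":6,"y":-4.2,"z":0,"roll":0},
    {"x":9,"y":-6.3,"z":0,"roll":0},
    {"x":12,"y":-8.4,"z":0,"roll":0},
    {"x":13.6,"y":-9.4,"z":0,"roll":0},
    {"x":13.6,"y":-9.4,"z":0,"roll":0},
    {"x":13.6,"y":-9.4,"z":0,"roll":0}
  ]
}}

```text
time: 2.22
tool_pos: [740.7, 91.9, 260.0]
tcp_rot: [-3.139, -0.001, 1.732]
contact_force: [0.2, -0.1, 0.0]
grip_width: 0.5
```

```bash
python3 look.py 3 side top
```

```text
{'time': 2.3167, 'tool_pos': array([739.9508,  93.0945, 261.655 ]), 'tcp_rot': array([-3.1408e+00, -7.0000e-04,  1.7337e+00]), 'contact_force': array([ 0.0099,  1.0524, -0.0478]), 'grip_width': 0.4124862845507727}
```

View pics/side3.png

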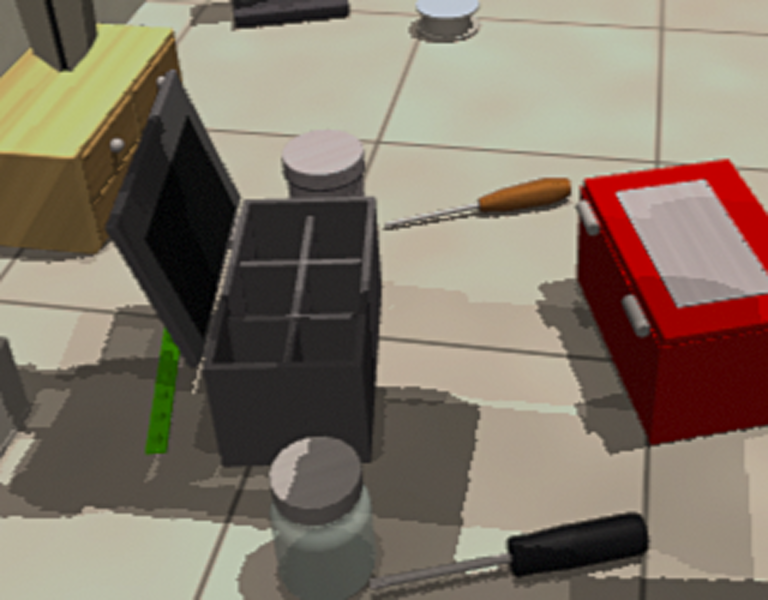

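View pics/top3.png

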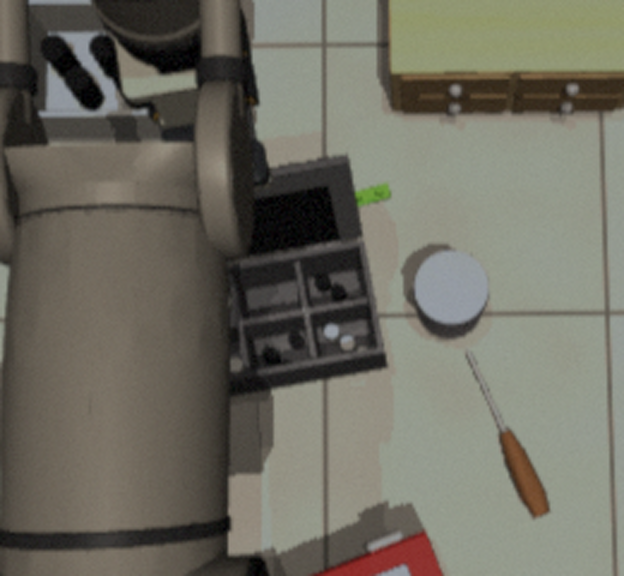

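Request:
{"method": "arm_command", "body": {
  "targets": [
    {"x":0,"y":0,"z":-3,"roll":0},
    {"x":0,"y":0,"z":-6,"roll":0},
    {"x":0,"y":0,"z":-8.5,"roll":0},
    {"x":0,"y":0,"z":-9.7,"roll":0},
    {"x":0,"y":0,"z":-9.7,"roll":0},
    {"x":0,"y":0,"z":-9.7,"roll":0}
  ]
}}

```text
time: 2.82
tool_pos: [740.0, 92.8, 165.4]
tcp_rot: [-3.141, -0.0, 1.734]
contact_force: [-0.0, 0.1, 0.9]
grip_width: 0.4
```

```bash
python3 look.py 4 side
```

```text
{'time': 2.8667, 'tool_pos': array([740.8561,  92.5854, 166.7163]), 'tcp_rot': array([3.1393e+00, 2.0000e-04, 1.7332e+00]), 'contact_force': array([-0.332 ,  0.1078, -0.0938]), 'grip_width': 0.4412997005745304}
```

View pics/side4.png

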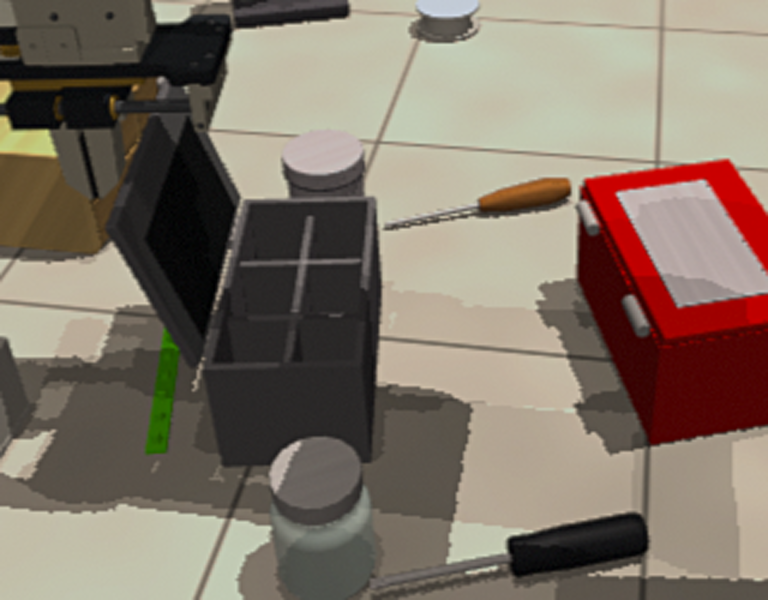

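Request:
{"method": "arm_command", "body": {
  "targets": [
    {"x":-0.5,"y":-0.08,"z":0,"roll":0},
    {"x":-1.0,"y":-0.16,"z":0,"roll":0},
    {"x":-1.5,"y":-0.24,"z":0,"roll":0},
    {"x":-2.0,"y":-0.32,"z":0,"roll":0},
    {"x":-2.5,"y":-0.4,"z":0,"roll":0},
    {"x":-3.0,"y":-0.48,"z":0,"roll":0},
    {"x":-3.5,"y":-0.56,"z":0,"roll":0},
    {"x":-3.95,"y":-0.64,"z":0,"roll":0}
  ]
}}

```text
time: 3.53
tool_pos: [700.7, 84.8, 164.8]
tcp_rot: [-3.142, -0.0, 1.732]
contact_force: [0.7, -0.3, 1.0]
grip_width: 0.5
```

```bash
python3 look.py 5 side
```

```text
{'time': 3.5833, 'tool_pos': array([700.0804,  84.7468, 164.7757]), 'tcp_rot': array([-3.1406,  0.    ,  1.7317]), 'contact_force': array([ 0.6743, -0.0313,  0.0806]), 'grip_width': 0.4013470715425289}
```

View pics/side5.png

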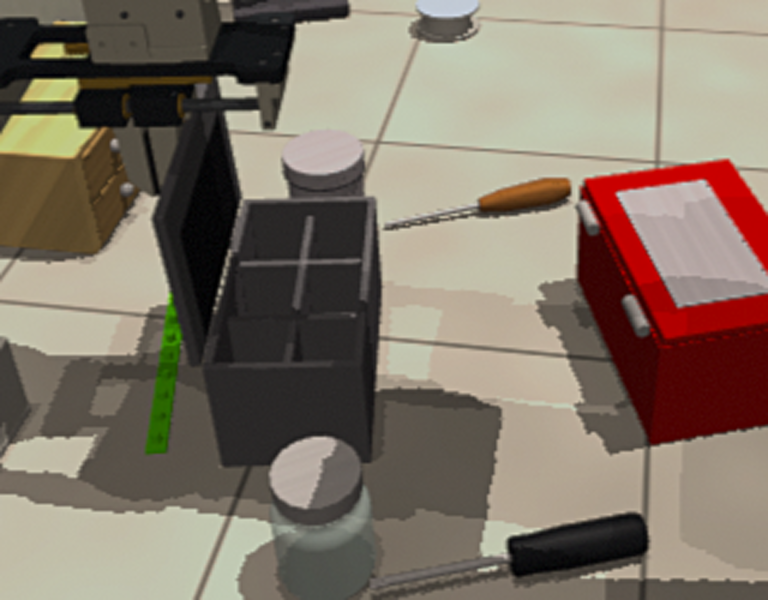

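```bash
cat >> h.py <<'E'
def loc(x,y,z,p=(617.5,70.6,.162)):
    c,s=np.cos(p[2]),np.sin(p[2]); return np.array([p[0]+c*x-s*y,p[1]+s*x+c*y,z])
def theta(u,v,y=90,off=0):
    uv=np.array([120+u/2.4,170+v/2.4]); t=np.linspace(-.05,1.95,2001)
    P=np.array([loc(50-120*np.cos(a)+off*np.sin(a),y,90+120*np.sin(a)+off*np.cos(a)) for a in t]); d=np.linalg.norm(proj('side',P)-uv,axis=1); i=d.argmin(); return t[i].round(3),d[i].round(1)
E
python3 -c "
from h import *
print(theta(111,222),theta(157,215))"
```

```text
(np.float64(1.89), np.float64(1.8)) (np.float64(1.661), np.float64(1.0))
```

Request:
{"method": "arm_command", "body": {
  "targets": [
    {"x":-0.35,"y":-0.06,"z":0,"roll":0},
    {"x":-0.7,"y":-0.11,"z":0,"roll":0},
    {"x":-1.05,"y":-0.17,"z":0,"roll":0},
    {"x":-1.4,"y":-0.23,"z":0,"roll":0},
    {"x":-1.65,"y":-0.27,"z":0,"roll":0},
    {"x":-1.87,"y":-0.3,"z":0,"roll":0}
  ]
}}

```text
time: 4.08
tool_pos: [682.3, 81.9, 164.6]
tcp_rot: [-3.141, -0.0, 1.732]
contact_force: [0.1, -0.2, 0.6]
grip_width: 0.4
```

```bash
python3 look.py 6 side
```

```text
{'time': 4.1333, 'tool_pos': array([682.0212,  81.9526, 164.6978]), 'tcp_rot': array([-3.1411e+00, -1.0000e-04,  1.7318e+00]), 'contact_force': array([-0.1103, -1.0851,  0.4694]), 'grip_width': 0.639225837108554}
```

View pics/side6.png

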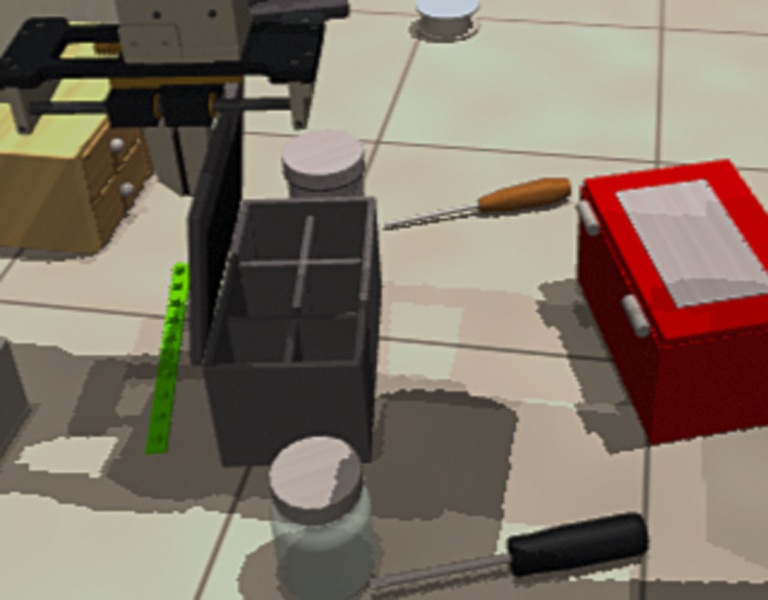

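```bash
python3 -c "
from h import *
print(theta(193,212),theta(202,212),theta(190,210))"
```

```text
(np.float64(1.491), np.float64(1.9)) (np.float64(1.449), np.float64(2.2)) (np.float64(1.505), np.float64(2.7))
```

Request:
{"method": "arm_command", "body": {
  "targets": [
    {"x":-0.4,"y":-0.06,"z":0,"roll":0},
    {"x":-0.2,"y":-0.03,"z":2,"roll":0},
    {"x":-0.1,"y":-0.02,"z":5,"roll":0},
    {"x":-1,"y":-0.16,"z":6.6,"roll":0},
    {"x":-3.5,"y":-0.57,"z":6.6,"roll":0},
    {"x":-6.5,"y":-1.06,"z":6.6,"roll":0},
    {"x":-9,"y":-1.46,"z":6.6,"roll":0},
    {"x":-9.5,"y":-1.54,"z":5,"roll":0}
  ]
}}

```text
time: 4.8
tool_pos: [585.7, 66.4, 218.1]
tcp_rot: [3.137, 0.001, 1.732]
contact_force: [1.6, -0.4, 0.2]
grip_width: 0.2
```

```bash
python3 look.py 7 side
```

```text
{'time': 4.85, 'tool_pos': array([584.4197,  66.4038, 213.2619]), 'tcp_rot': array([-3.1390e+00, -3.0000e-04,  1.7317e+00]), 'contact_force': array([-0.4997,  1.0576, -2.8626]), 'grip_width': 0.40274117878559323}
```

View pics/side7.png

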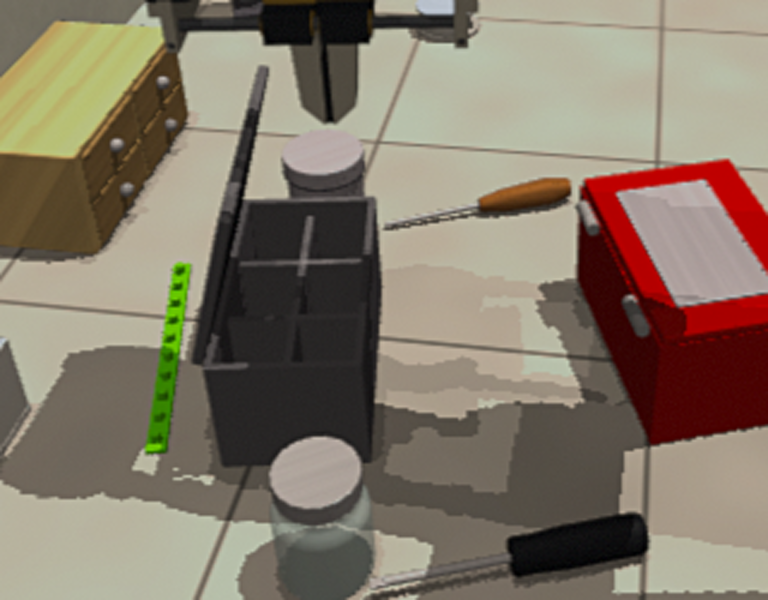

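```bash
python3 -c "
import cv2
a=cv2.imread('pics/side7.png')[0:160,200:440]
cv2.imwrite('pics/c7.png',cv2.resize(a,None,fx=3.3,fy=3.3,interpolation=2))"
```

```text
(no output)
```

View pics/c7.png

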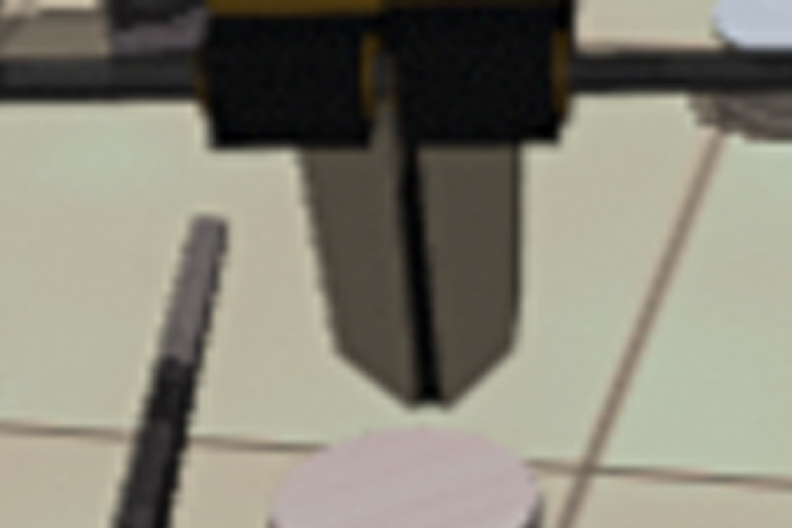

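Request:
{"method": "arm_command", "body": {
  "targets": [
    {"x":0,"y":0,"z":-2.5,"roll":0},
    {"x":0,"y":0,"z":-5,"roll":0},
    {"x":0,"y":0,"z":-5,"roll":0},
    {"x":0,"y":0,"z":-5,"roll":0},
    {"x":0,"y":0,"z":-5,"roll":0},
    {"x":0,"y":0,"z":-5,"roll":0}
  ]
}}

```text
time: 5.35
tool_pos: [588.8, 66.6, 166.4]
tcp_rot: [3.139, 0.0, 1.732]
contact_force: [-0.1, -0.5, 0.4]
grip_width: 0.5
```

```bash
python3 look.py 8 side
```

```text
{'time': 5.4, 'tool_pos': array([588.6505,  66.6346, 166.3246]), 'tcp_rot': array([3.1388e+00, 5.0000e-04, 1.7318e+00]), 'contact_force': array([ 0.2245,  0.661 , -0.2942]), 'grip_width': 0.5076089841736716}
```

View pics/side8.png

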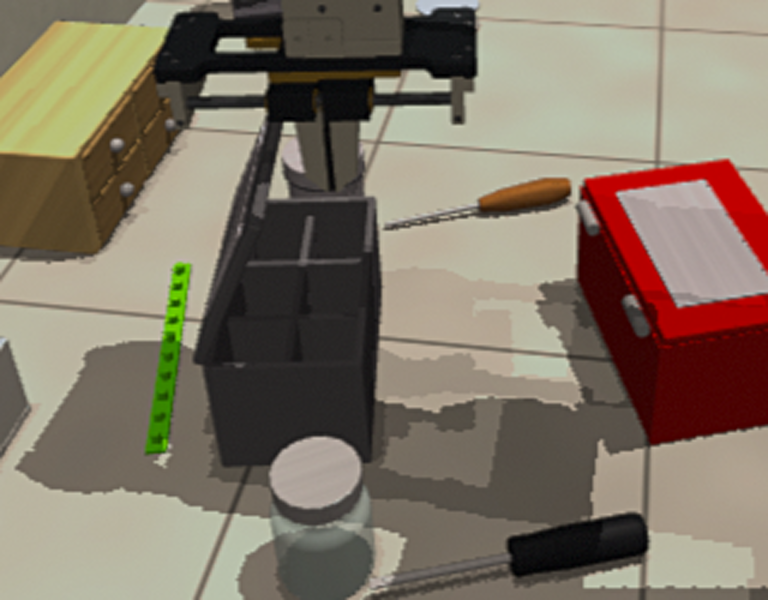

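Request:
{"method": "arm_command", "body": {
  "targets": [
    {"x":0,"y":0,"z":0,"roll":0},
    {"x":0,"y":0,"z":0,"roll":0},
    {"x":0,"y":0,"z":0,"roll":0},
    {"x":0,"y":0,"z":0,"roll":0},
    {"x":0,"y":0,"z":0,"roll":0},
    {"x":0,"y":0,"z":0,"roll":0},
    {"x":0,"y":0,"z":0,"roll":0},
    {"x":0,"y":0,"z":0,"roll":0}
  ]
}}

```text
time: 6.07
tool_pos: [587.5, 66.6, 164.8]
tcp_rot: [-3.141, 0.0, 1.732]
contact_force: [-0.4, -0.2, 0.5]
grip_width: 0.5
```

```bash
python3 look.py 9 side
```

```text
{'time': 6.1167, 'tool_pos': array([587.5738,  66.5838, 164.7623]), 'tcp_rot': array([-3.1415,  0.    ,  1.7318]), 'contact_force': array([-1.3238, -0.4941,  0.6996]), 'grip_width': 0.6391918722314395}
```

View pics/side9.png

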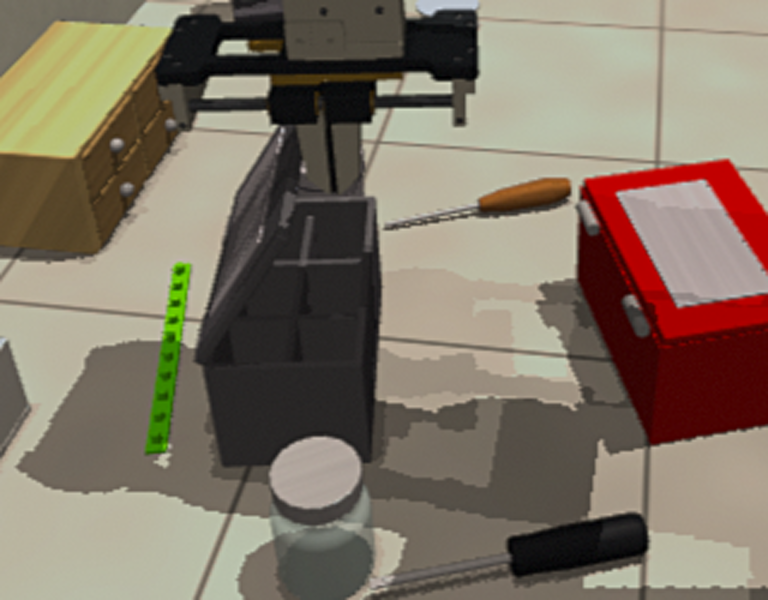

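Request:
{"method": "arm_command", "body": {
  "targets": [
    {"x":0,"y":0,"z":0,"roll":0},
    {"x":0,"y":0,"z":0,"roll":0},
    {"x":0,"y":0,"z":0,"roll":0},
    {"x":0,"y":0,"z":0,"roll":0}
  ]
}}

```text
time: 6.45
tool_pos: [587.6, 66.6, 164.8]
tcp_rot: [3.142, 0.0, 1.732]
contact_force: [-1.7, 0.3, 0.3]
grip_width: 0.5
```

```bash
python3 look.py 10 side; python3 -c "
import cv2
a=cv2.imread('pics/side10.png')[80:380,150:400]
cv2.imwrite('pics/c10.png',cv2.resize(a,None,fx=2,fy=2,interpolation=2))"
```

```text
{'time': 6.5, 'tool_pos': array([587.6493,  66.5902, 164.79  ]), 'tcp_rot': array([3.1415, 0.    , 1.7318]), 'contact_force': array([-1.1566, -0.3779,  1.4945]), 'grip_width': 0.46831560958822827}
```

View pics/c10.png

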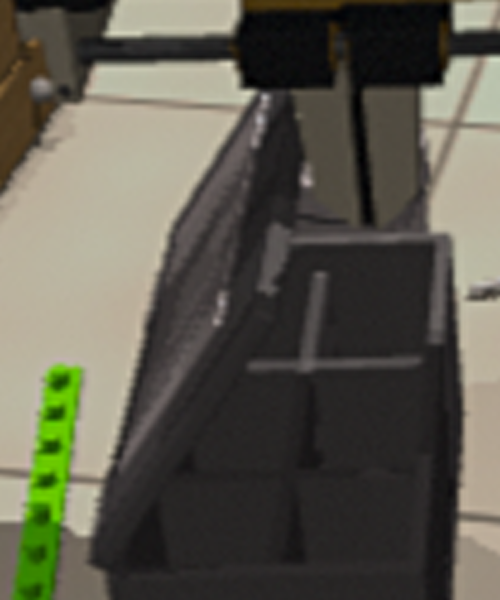

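```bash
python3 -c "
from h import *
print(theta(285,225),theta(278,217,off=8),theta(276,222))"
```

```text
(np.float64(1.062), np.float64(4.7)) (np.float64(1.039), np.float64(6.6)) (np.float64(1.106), np.float64(4.5))
```

Request:
{"method": "arm_command", "body": {
  "targets": [
    {"x":-0.18,"y":-0.03,"z":-0.11,"roll":0},
    {"x":-0.35,"y":-0.06,"z":-0.22,"roll":0},
    {"x":-0.52,"y":-0.09,"z":-0.33,"roll":0},
    {"x":-0.7,"y":-0.11,"z":-0.45,"roll":0},
    {"x":-0.87,"y":-0.14,"z":-0.57,"roll":0},
    {"x":-1.04,"y":-0.17,"z":-0.7,"roll":0},
    {"x":-1.2,"y":-0.2,"z":-0.82,"roll":0},
    {"x":-1.37,"y":-0.22,"z":-0.95,"roll":0}
  ]
}}

```text
time: 7.17
tool_pos: [573.8, 64.4, 155.1]
tcp_rot: [3.142, -0.0, 1.732]
contact_force: [-1.1, -1.2, -0.5]
grip_width: 0.5
```

```bash
python3 - <<'E'
import numpy as np
# from theta .9, rows to each
p=np.array([.9])
def seq(a,b,n):
    for t in np.linspace(a,b,n+1)[1:]:
        dx=-12*(np.cos(t)-np.cos(a)); print('{"x": %.2f, "y": %.2f, "z": %.2f, "roll": 0},'%(dx*.987,dx*.161,12*(np.sin(t)-np.sin(a))),end=' ')
    print()
for a,b in[(.9,.76),(.76,.62),(.62,.5),(.5,.4),(.4,.3)]: seq(a,b,8)
E
```

```text
{"x": -0.16, "y": -0.03, "z": -0.13, "roll": 0}, {"x": -0.32, "y": -0.05, "z": -0.27, "roll": 0}, {"x": -0.48, "y": -0.08, "z": -0.40, "roll": 0}, {"x": -0.63, "y": -0.10, "z": -0.54, "roll": 0}, {"x": -0.78, "y": -0.13, "z": -0.69, "roll": 0}, {"x": -0.93, "y": -0.15, "z": -0.83, "roll": 0}, {"x": -1.08, "y": -0.18, "z": -0.98, "roll": 0}, {"x": -1.22, "y": -0.20, "z": -1.13, "roll": 0}, 
{"x": -0.14, "y": -0.02, "z": -0.15, "roll": 0}, {"x": -0.28, "y": -0.05, "z": -0.31, "roll": 0}, {"x": -0.42, "y": -0.07, "z": -0.47, "roll": 0}, {"x": -0.55, "y": -0.09, "z": -0.63, "roll": 0}, {"x": -0.68, "y": -0.11, "z": -0.79, "roll": 0}, {"x": -0.81, "y": -0.13, "z": -0.96, "roll": 0}, {"x": -0.93, "y": -0.15, "z": -1.12, "roll": 0}, {"x": -1.05, "y": -0.17, "z": -1.29, "roll": 0}, 
{"x": -0.10, "y": -0.02, "z": -0.15, "roll": 0}, {"x": -0.20, "y": -0.03, "z": -0.30, "roll": 0}, {"x": -0.30, "y": -0.05, "z": -0.45, "roll": 0}, {"x": -0.40, "y": -0.06, "z": -0.60, "roll": 0}, {"x": -0.49, "y": -0.08, "z": -0.75, "roll": 0}, {"x": -0.58, "y": -0.09, "z": -0.91, "roll": 0}, {"x": -0.67, "y": -0
[... 163 characters left out ...]
, "roll": 0}, {"x": -0.21, "y": -0.03, "z": -0.40, "roll": 0}, {"x": -0.27, "y": -0.04, "z": -0.53, "roll": 0}, {"x": -0.33, "y": -0.05, "z": -0.67, "roll": 0}, {"x": -0.40, "y": -0.06, "z": -0.81, "roll": 0}, {"x": -0.46, "y": -0.07, "z": -0.94, "roll": 0}, {"x": -0.51, "y": -0.08, "z": -1.08, "roll": 0}, 
{"x": -0.06, "y": -0.01, "z": -0.14, "roll": 0}, {"x": -0.11, "y": -0.02, "z": -0.28, "roll": 0}, {"x": -0.17, "y": -0.03, "z": -0.42, "roll": 0}, {"x": -0.22, "y": -0.04, "z": -0.56, "roll": 0}, {"x": -0.27, "y": -0.04, "z": -0.70, "roll": 0}, {"x": -0.31, "y": -0.05, "z": -0.84, "roll": 0}, {"x": -0.36, "y": -0.06, "z": -0.98, "roll": 0}, {"x": -0.41, "y": -0.07, "z": -1.13, "roll": 0},
```

Request:
{"method": "arm_command", "body": {
  "targets": [
    {"x":-0.16,"y":-0.03,"z":-0.13,"roll":0},
    {"x":-0.32,"y":-0.05,"z":-0.27,"roll":0},
    {"x":-0.48,"y":-0.08,"z":-0.4,"roll":0},
    {"x":-0.63,"y":-0.1,"z":-0.54,"roll":0},
    {"x":-0.78,"y":-0.13,"z":-0.69,"roll":0},
    {"x":-0.93,"y":-0.15,"z":-0.83,"roll":0},
    {"x":-1.08,"y":-0.18,"z":-0.98,"roll":0},
    {"x":-1.22,"y":-0.2,"z":-1.13,"roll":0}
  ]
}}

```text
time: 7.83
tool_pos: [561.6, 62.4, 143.8]
tcp_rot: [3.142, -0.0, 1.732]
contact_force: [-0.1, -0.9, -0.4]
grip_width: 0.5
```

Request:
{"method": "arm_command", "body": {
  "targets": [
    {"x":-0.14,"y":-0.02,"z":-0.15,"roll":0},
    {"x":-0.28,"y":-0.05,"z":-0.31,"roll":0},
    {"x":-0.42,"y":-0.07,"z":-0.47,"roll":0},
    {"x":-0.55,"y":-0.09,"z":-0.63,"roll":0},
    {"x":-0.68,"y":-0.11,"z":-0.79,"roll":0},
    {"x":-0.81,"y":-0.13,"z":-0.96,"roll":0},
    {"x":-0.93,"y":-0.15,"z":-1.12,"roll":0},
    {"x":-1.05,"y":-0.17,"z":-1.29,"roll":0}
  ]
}}

```text
time: 8.5
tool_pos: [551.1, 60.7, 130.9]
tcp_rot: [3.142, 0.0, 1.732]
contact_force: [-0.9, 0.1, -0.5]
grip_width: 0.8
```

```bash
python3 look.py 11 side; python3 -c "
import cv2
a=cv2.imread('pics/side11.png')[80:380,150:450]
cv2.imwrite('pics/c11.png',cv2.resize(a,None,fx=2,fy=2,interpolation=2))"
```

```text
{'time': 8.55, 'tool_pos': array([550.683 ,  60.6621, 130.5178]), 'tcp_rot': array([-3.1408e+00, -1.0000e-04,  1.7319e+00]), 'contact_force': array([-0.7023, -0.4704, -1.5806]), 'grip_width': 0.3344877991957972}
```

View pics/c11.png

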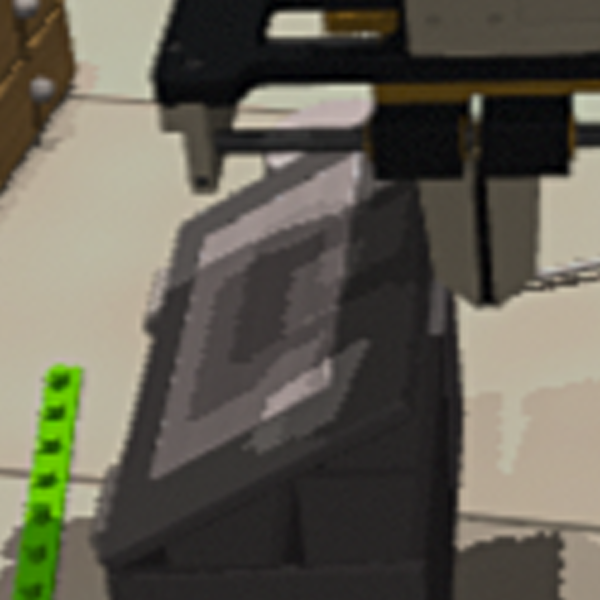

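```bash
python3 -c "
from h import *
print(theta(353,283),theta(355,278,off=8))"
```

```text
(np.float64(0.611), np.float64(0.7)) (np.float64(0.557), np.float64(1.2))
```

Request:
{"method": "arm_command", "body": {
  "targets": [
    {"x":-0.1,"y":-0.02,"z":-0.15,"roll":0},
    {"x":-0.2,"y":-0.03,"z":-0.3,"roll":0},
    {"x":-0.3,"y":-0.05,"z":-0.45,"roll":0},
    {"x":-0.4,"y":-0.06,"z":-0.6,"roll":0},
    {"x":-0.49,"y":-0.08,"z":-0.75,"roll":0},
    {"x":-0.58,"y":-0.09,"z":-0.91,"roll":0},
    {"x":-0.67,"y":-0.11,"z":-1.06,"roll":0},
    {"x":-0.75,"y":-0.12,"z":-1.22,"roll":0}
  ]
}}

```text
time: 9.22
tool_pos: [543.7, 59.5, 118.7]
tcp_rot: [3.142, -0.0, 1.732]
contact_force: [-1.4, -0.5, -0.5]
grip_width: 0.8
```

Request:
{"method": "arm_command", "body": {
  "targets": [
    {"x":-0.07,"y":-0.01,"z":-0.13,"roll":0},
    {"x":-0.14,"y":-0.02,"z":-0.27,"roll":0},
    {"x":-0.21,"y":-0.03,"z":-0.4,"roll":0},
    {"x":-0.27,"y":-0.04,"z":-0.53,"roll":0},
    {"x":-0.33,"y":-0.05,"z":-0.67,"roll":0},
    {"x":-0.4,"y":-0.06,"z":-0.81,"roll":0},
    {"x":-0.46,"y":-0.07,"z":-0.94,"roll":0},
    {"x":-0.51,"y":-0.08,"z":-1.08,"roll":0}
  ]
}}

```text
time: 9.88
tool_pos: [538.6, 58.7, 107.9]
tcp_rot: [3.142, 0.0, 1.732]
contact_force: [-1.5, -0.3, -0.3]
grip_width: 0.6
```

```bash
cat > crop.sh <<'E'
python3 look.py $1 side; python3 -c "
import cv2
a=cv2.imread('pics/side$1.png')[120:420,150:450]
cv2.imwrite('pics/c$1.png',cv2.resize(a,None,fx=2,fy=2,interpolation=2))"
E
bash crop.sh 12
```

```text
{'time': 9.9333, 'tool_pos': array([538.2928,  58.7029, 107.6097]), 'tcp_rot': array([-3.1410e+00, -1.0000e-04,  1.7319e+00]), 'contact_force': array([-1.3459, -0.0751, -0.7369]), 'grip_width': 0.3613722466072715}
```

View pics/c12.png

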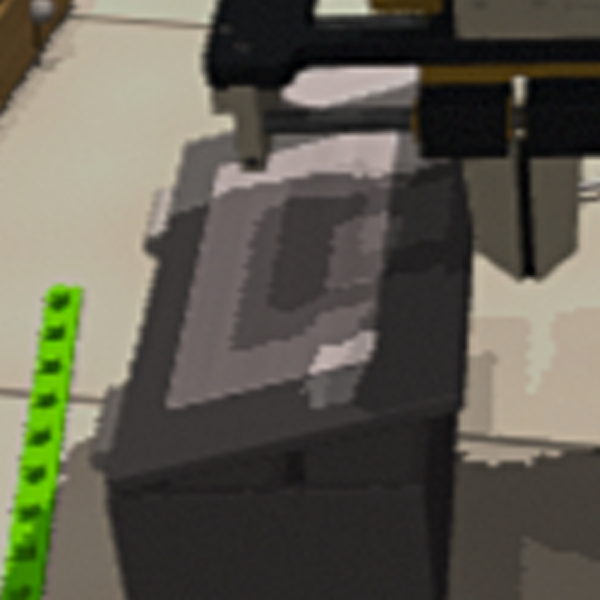

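```bash
python3 -c "
from h import *
print(theta(380,324),theta(381,318,off=8), theta(380,321))
from h import proj
for t in (.4,.3,.2,.1,0):
  q=proj('side',loc(50-120*np.cos(t),90,90+120*np.sin(t)))[0]; print(t,(q-[120,170])*2.4)"
```

```text
(np.float64(0.31), np.float64(1.9)) (np.float64(0.275), np.float64(0.6)) (np.float64(0.327), np.float64(1.4))
0.4 [376.98263079 309.50088514]
0.3 [384.82990767 323.27769923]
0.2 [390.71591802 337.27491124]
0.1 [394.63047134 351.33868947]
0 [396.58622104 365.32240752]
```

Request:
{"method": "arm_command", "body": {
  "targets": [
    {"x":-0.02,"y":0,"z":-0.1,"roll":0},
    {"x":-0.04,"y":-0.01,"z":-0.2,"roll":0},
    {"x":-0.06,"y":-0.01,"z":-0.3,"roll":0}
  ]
}}

```text
time: 10.18
tool_pos: [537.7, 58.6, 104.8]
tcp_rot: [-3.141, -0.0, 1.732]
contact_force: [-3.6, -0.5, 0.2]
grip_width: 0.4
```

Request:
{"method": "arm_command", "body": {
  "targets": [
    {"x":-0.02,"y":0,"z":-0.1,"roll":0},
    {"x":-0.04,"y":-0.01,"z":-0.2,"roll":0},
    {"x":-0.06,"y":-0.01,"z":-0.3,"roll":0}
  ]
}}

```text
time: 10.43
tool_pos: [537.0, 58.5, 101.8]
tcp_rot: [-3.141, -0.0, 1.732]
contact_force: [-3.3, -1.2, 0.1]
grip_width: 0.1
```

```bash
bash crop.sh 13
```

```text
{'time': 10.4833, 'tool_pos': array([536.9537,  58.4642, 101.6325]), 'tcp_rot': array([-3.1406e+00, -1.0000e-04,  1.7318e+00]), 'contact_force': array([-3.1408, -0.597 ,  0.0662]), 'grip_width': 0.6911930545102445}
```

View pics/c13.png

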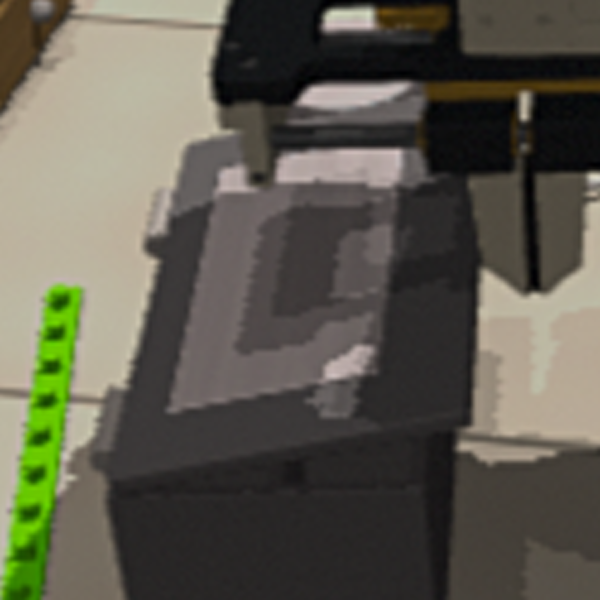

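Request:
{"method": "arm_command", "body": {
  "targets": [
    {"x":-0.02,"y":0,"z":-0.1,"roll":0},
    {"x":-0.03,"y":0,"z":-0.2,"roll":0},
    {"x":-0.05,"y":-0.01,"z":-0.3,"roll":0}
  ]
}}

```text
time: 10.73
tool_pos: [536.4, 58.3, 98.8]
tcp_rot: [-3.14, -0.0, 1.732]
contact_force: [-4.5, -1.2, 1.1]
grip_width: 0.4
```

Request:
{"method": "arm_command", "body": {
  "targets": [
    {"x":-0.02,"y":0,"z":-0.1,"roll":0},
    {"x":-0.03,"y":0,"z":-0.2,"roll":0},
    {"x":-0.04,"y":-0.01,"z":-0.3,"roll":0}
  ]
}}

```text
time: 10.98
tool_pos: [535.8, 58.3, 95.7]
tcp_rot: [-3.14, -0.0, 1.732]
contact_force: [-5.6, -1.0, -0.3]
grip_width: 0.5
```

```bash
bash crop.sh 14
```

```text
{'time': 11.0333, 'tool_pos': array([535.8049,  58.2707,  95.5417]), 'tcp_rot': array([-3.1400e+00, -2.0000e-04,  1.7318e+00]), 'contact_force': array([-5.5548, -1.0573, -0.5169]), 'grip_width': 0.6224180980334997}
```

View pics/c14.png

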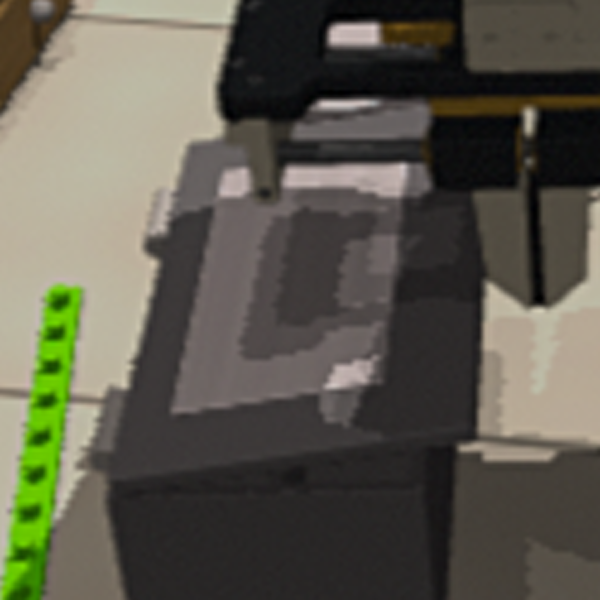

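Request:
{"method": "arm_command", "body": {
  "targets": [
    {"x":-0.02,"y":0,"z":-0.1,"roll":0},
    {"x":-0.04,"y":-0.01,"z":-0.2,"roll":0},
    {"x":-0.06,"y":-0.01,"z":-0.3,"roll":0},
    {"x":-0.08,"y":-0.01,"z":-0.4,"roll":0},
    {"x":-0.1,"y":-0.02,"z":-0.5,"roll":0},
    {"x":-0.11,"y":-0.02,"z":-0.6,"roll":0}
  ]
}}

```text
time: 11.53
tool_pos: [534.9, 58.1, 89.8]
tcp_rot: [-3.141, -0.0, 1.732]
contact_force: [-4.9, -0.9, -0.3]
grip_width: 0.2
```

Request:
{"method": "arm_command", "body": {
  "targets": [
    {"x":-0.01,"y":0,"z":-0.1,"roll":0},
    {"x":-0.03,"y":0,"z":-0.2,"roll":0},
    {"x":-0.04,"y":-0.01,"z":-0.3,"roll":0}
  ]
}}

```text
time: 11.78
tool_pos: [534.6, 58.0, 86.8]
tcp_rot: [-3.141, -0.0, 1.732]
contact_force: [-5.5, -0.1, 0.4]
grip_width: 0.8
```

```bash
bash crop.sh 15
```

```text
{'time': 11.8333, 'tool_pos': array([534.5473,  58.042 ,  86.5521]), 'tcp_rot': array([-3.1405e+00, -3.0000e-04,  1.7318e+00]), 'contact_force': array([-4.745 , -0.8842, -1.1268]), 'grip_width': 0.36901365346824755}
```

View pics/c15.png

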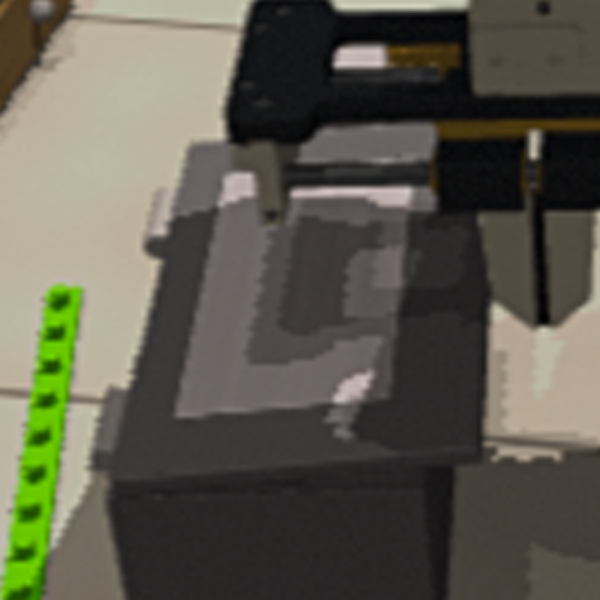

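Request:
{"method": "arm_command", "body": {
  "targets": [
    {"x":-0.01,"y":0,"z":-0.1,"roll":0},
    {"x":-0.02,"y":0,"z":-0.2,"roll":0},
    {"x":-0.03,"y":-0.01,"z":-0.3,"roll":0},
    {"x":-0.04,"y":-0.01,"z":-0.4,"roll":0}
  ]
}}

```text
time: 12.17
tool_pos: [534.2, 58.0, 82.8]
tcp_rot: [-3.141, -0.0, 1.732]
contact_force: [-5.9, -0.3, -0.6]
grip_width: 0.4
```

Request:
{"method": "arm_command", "body": {
  "targets": [
    {"x":-0.01,"y":0,"z":-0.1,"roll":0},
    {"x":-0.02,"y":0,"z":-0.2,"roll":0},
    {"x":-0.03,"y":-0.01,"z":-0.3,"roll":0},
    {"x":-0.03,"y":-0.01,"z":-0.4,"roll":0}
  ]
}}

```text
time: 12.5
tool_pos: [533.8, 57.9, 78.8]
tcp_rot: [-3.141, -0.0, 1.732]
contact_force: [-5.5, -0.5, -0.6]
grip_width: 0.3
```

```bash
bash crop.sh 16
```

```text
{'time': 12.55, 'tool_pos': array([533.8128,  57.9053,  78.5872]), 'tcp_rot': array([-3.1404e+00, -3.0000e-04,  1.7319e+00]), 'contact_force': array([-4.1605, -0.4517, -0.6687]), 'grip_width': 0.3599996893835034}
```

View pics/c16.png

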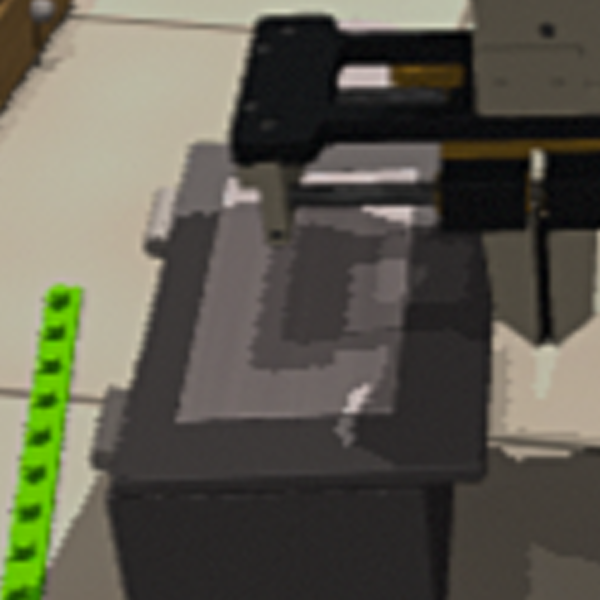

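Request:
{"method": "arm_command", "body": {
  "targets": [
    {"x":0,"y":0,"z":-0.07,"roll":0},
    {"x":0,"y":0,"z":-0.14,"roll":0},
    {"x":-0.01,"y":0,"z":-0.21,"roll":0},
    {"x":-0.01,"y":0,"z":-0.28,"roll":0},
    {"x":-0.01,"y":0,"z":-0.35,"roll":0},
    {"x":-0.01,"y":0,"z":-0.42,"roll":0}
  ]
}}

```text
time: 13.05
tool_pos: [533.8, 57.8, 75.5]
tcp_rot: [-3.141, -0.0, 1.732]
contact_force: [-9.2, -0.9, 8.7]
grip_width: 0.4
```

```bash
bash crop.sh 17
```

```text
{'time': 13.1, 'tool_pos': array([533.7525,  57.828 ,  75.46  ]), 'tcp_rot': array([-3.141, -0.   ,  1.732]), 'contact_force': array([-9.3901, -0.994 ,  7.4102]), 'grip_width': 0.3393980773708586}
```

View pics/c17.png

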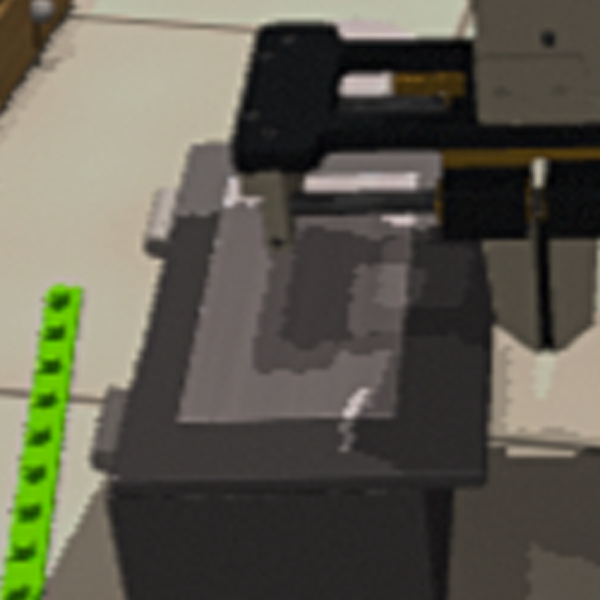

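Request:
{"method": "arm_command", "body": {
  "targets": [
    {"x":-0.1,"y":-0.02,"z":0,"roll":0},
    {"x":-0.25,"y":-0.04,"z":0,"roll":0},
    {"x":-0.5,"y":-0.08,"z":0,"roll":0},
    {"x":-1.0,"y":-0.16,"z":0,"roll":0},
    {"x":-1.5,"y":-0.24,"z":0,"roll":0},
    {"x":-2.0,"y":-0.32,"z":0,"roll":0}
  ]
}}

```text
time: 13.6
tool_pos: [514.0, 54.5, 74.9]
tcp_rot: [3.141, 0.0, 1.732]
contact_force: [-0.2, -1.1, 0.1]
grip_width: 0.4
```

```bash
bash crop.sh 18; python3 -c "
import cv2,numpy as np
a=cv2.imread('pics/side17.png').astype(int);b=cv2.imread('pics/side18.png').astype(int)
d=np.abs(a-b).max(2)[320:440,160:400]; print((d>25).sum(),d.mean())
cv2.imwrite('pics/d18.png',np.clip(np.abs(a-b)*4,0,255).astype('uint8'))"
```

```text
{'time': 13.65, 'tool_pos': array([512.7842,  54.4604,  74.7207]), 'tcp_rot': array([-3.1407e+00, -1.0000e-04,  1.7318e+00]), 'contact_force': array([-0.7865, -0.501 ,  0.7795]), 'grip_width': 0.46577730764498626}
1878 6.055659722222222
```

View pics/c18.png

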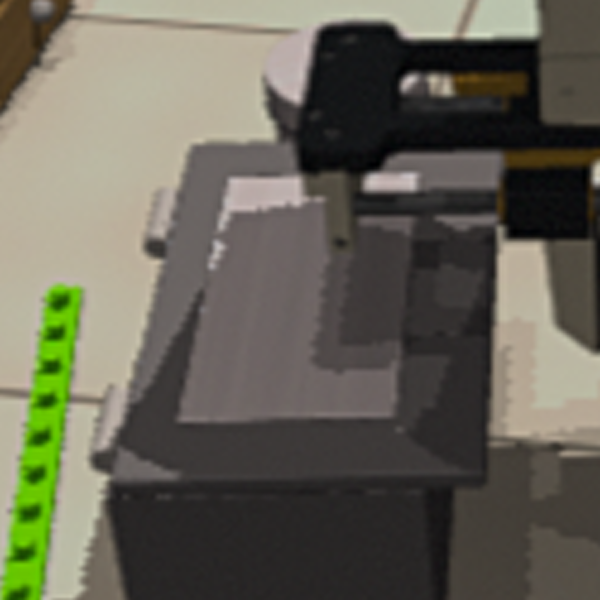

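View pics/d18.png

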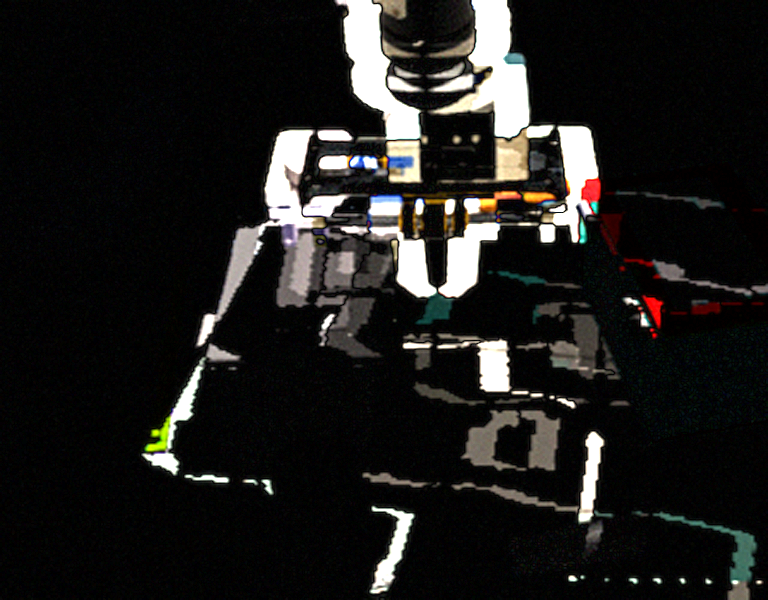

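Request:
{"method": "arm_command", "body": {
  "targets": [
    {"x":-0.5,"y":0,"z":2,"roll":0},
    {"x":-1,"y":0,"z":5,"roll":0},
    {"x":-2,"y":0,"z":8,"roll":0},
    {"x":-3,"y":0,"z":11,"roll":0},
    {"x":-4,"y":0,"z":14,"roll":0},
    {"x":-4,"y":0,"z":16,"roll":0},
    {"x":-4,"y":0,"z":16,"roll":0},
    {"x":-4,"y":0,"z":16,"roll":0}
  ]
}}

```text
time: 14.32
tool_pos: [474.6, 54.6, 235.7]
tcp_rot: [3.139, 0.001, 1.732]
contact_force: [-0.3, -1.0, -0.3]
grip_width: 0.1
```

Request:
{"method": "arm_command", "body": {
  "targets": [
    {"x":0,"y":0,"z":0,"roll":0},
    {"x":0,"y":0,"z":0,"roll":0},
    {"x":0,"y":0,"z":0,"roll":0},
    {"x":0,"y":0,"z":0,"roll":0}
  ]
}}

```text
time: 14.65
tool_pos: [473.9, 54.6, 233.8]
tcp_rot: [-3.14, -0.0, 1.732]
contact_force: [-0.3, -0.9, -0.2]
grip_width: 0.3
```

```bash
bash crop.sh 19; python3 - <<'E'
from plant import bot
import cv2
cv2.imwrite('pics/side20.png',bot.capture('side')['img'])
cv2.imwrite('pics/top20.png',bot.capture('top')['img'])
E
```

```text
{'time': 14.7, 'tool_pos': array([474.035 ,  54.602 , 233.9908]), 'tcp_rot': array([-3.1400e+00, -4.0000e-04,  1.7318e+00]), 'contact_force': array([ 0.6805, -0.2469, -0.0382]), 'grip_width': 0.5003372062300999}
```

View pics/side19.png

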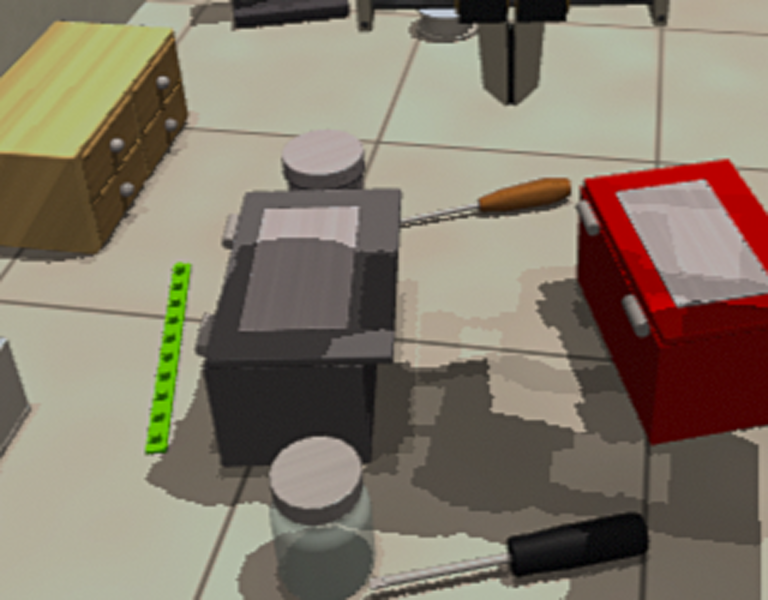

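View pics/top20.png

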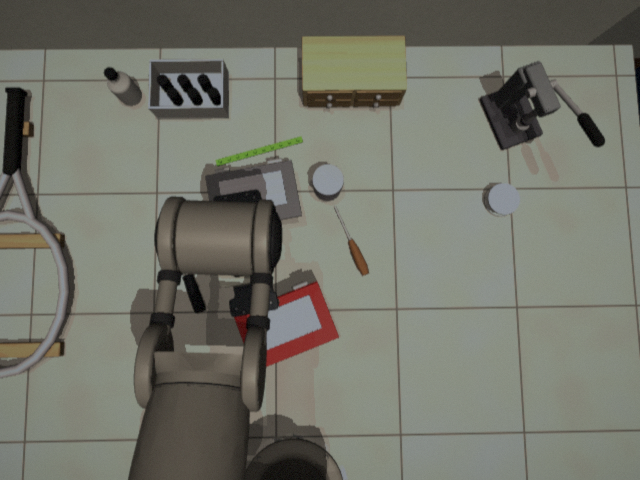

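The lid lies flat on the rim, its near front corner at about (393,360) in the crop. The jar, canister, awl, driver and strip are where they were, and the gripper is clear at z = 234 mm. I'm handing in.

```bash
python3 -c "
from plant import bot
print(bot.close_job())"
```

```text
the job is handed in; nothing more can be done
None
```

The lid is fully shut, and I handed the job in about 15 s into the 54 s allowed. With the gripper closed, I tipped the lid forward from behind to about 1.45 rad. I then went over the top, caught its edge on the back of a finger at about 1.04 rad, and followed it down.

**Last checks:**
- **Lid seated:** force on the finger rose to about 9 N upward when the lid met the rim. The lid did not move between the pictures before and after I drew the finger away, and it lies flat.
- **Forces:** the highest I read was about 13 N in total, well under the limits.
- **Loose things:** the jar, canister, awl, driver, strip, spool and red case look unmoved in the final pictures. The driver was partly hidden in the top view but visible from the side.
- **Finish:** the arm ended clear of everything, with force readings at noise level.

**What was not ideal:**
- **Held by friction at the end:** the tool could only point straight down, so for the last part the finger held the front edge by light pressure and friction, not from fully underneath.
- **Slip on the way down:** near 0.4 rad the lid slid about 10 mm down the finger, because my estimate of the case position was about 4 mm off. It stayed held throughout.
- **Angle readings:** the camera-based lid angles read about 0.03 rad too high. My last reading before release was about 0.03 rad, which I took as shut because of the rim contact.

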